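# Shim the rocking turntable display

## Robot

A 6-joint arm with a two-finger parallel gripper is mounted at the origin on the work surface. World frame = base frame: x ahead of the robot, y to its left, z up, the work surface at z = 0. Lengths are in mm, angles in rad, forces in N, time in s.
With the tool pointing down it reaches from about 400 to 925 mm from the base axis. Payload 12.5 kg.
Tool frame: the origin (TCP) lies midway between the tips of the shut fingers; the grasp point (between the pads) lies 19 mm behind it; z points along the fingers, y is the line along which they close (so a half turn about z gives the same grasp; the last joint's range is limited). The gripper opens to 95 mm and grips with 3 to 60 N. Pads are 20 mm wide; open, the fingers measure 119 mm over their backs; the gripper's body (75 mm by 180 mm) begins 59 mm behind the grasp point.
Start: joints at [-1.429, 0.491, 1.559, -0, 1.092, -0.106], TCP at [153.317, -605.921, 214.661] pointing down, gripper open.
Joint ranges: [-3.1, 3.1], [-0.84, 2.19], [0.05, 2.79], [-1.13, 4.28], [0.06, 2.93], [-2.69, 2.69]. Speed limits (rad/s): [2.22, 2.22, 2.79, 3.14, 3.14, 3.14].

## Interface

Orientations are given as [roll, pitch, yaw] about the fixed x, y, z axes, in that order (R = Rz(yaw) Ry(pitch) Rx(roll)).
In Python, from cell import state, read_camera, job_done gives the robot as it stands.
- The arm moves only by the tool carry_out, never from a script. Its argument "moves" is a list of rows, each an object with "slide": the shift along the tool's x, y, z as a fraction of full scale, a list of three; "spin": the turn about the tool's z as a fraction of full scale. A call has 1 to 12 rows; each row shifts and turns the commanded pose from where the row before left it, along the tool's axes as they then stand; what a row does not reach is not made up. Full scale, the value 1, is 0.4 m for a shift and 30 degrees for a turn. A row lasts 1/12 s, in which the tool goes at most 41.7 mm and 7.16 degrees, less where a joint would pass 70% of its speed; a pose out of reach is approached as far as the arm can. A call with a number of a shift or a turn outside -1 to 1 is refused whole. A call with a gripper value outside its range is refused whole. "hand" is the closure, from 0 (fully open) to 1 (shut), set as the call begins (left out, the last holds). The fingers move at their own pace and stop on an object; the grip force is fixed at half the most. Time passes only in rows, so rows that do not move let the fingers close. It gives the time, the measured TCP pose, the force, the opening and the grip force at its end, in the units of the state.
- state(): the state, without advancing time (a new reading comes with each control period).
- read_camera(name): name is "side" or "top"; returns a dict with "color" (480x640x3 uint8, red, green, blue), "K" (3x3 intrinsics, pixels), "R" (3x3) and "t" (3): a world point X has camera coordinates R X + t. Camera axes: x right, y down, z forward; pixel columns grow to the right and rows downward; lengths in mm; the calibration is good to about 2 mm. A picture is of the moment at which its call begins. There is no depth.
- job_done(): hands the job in; it is judged then, once.
The state is a dict: "t": time; "joints": joint angles; "qvel": joint speeds; "tau": joint torques, N m; "eef_pos": TCP position; "tcp_rot": TCP orientation; "ft_force": force on the tool from outside, world axes, zero at the start; "moment": the same for the moment, N m; "opening": opening from 0.0 (shut) to 1.0 (fully open); "grip_force": force on a finger pad.
Only numpy, scipy, OpenCV 4.12 (cv2) and the standard library are available. Lean on these libraries where they do the work, as an engineer would, in place of code of your own. Each camera call takes 0.05 s, during which the arm holds its last target. There are 200 camera calls.

## Task

The turntable display rocks because the foot next to the wedge shim is too short: without picking anything up, gently push the shim with the fingertips, nose first, under that short foot until it is snug, the rocking has stopped and the display stands level, with the far foot directly across from it down on the counter too. Then prove it by pressing down with a fingertip, for about a second, on the round metal pad above that far foot. Do not shove the display along the counter, and leave everything else in its place.

Things in the scene. Friction and masses are not known exactly. Their poses are not given: they have to be found in the camera images.
- display: Low chrome turntable display, 2 kg. Origin: on its central axis at counter height; z is vertical when level; x points along the arm with the short foot. Four arms, 22 mm wide, along +x (short foot), +y, -x (far foot), -y; feet 130 mm from the axis. Leans 2 to 4 degrees down towards +x at the start. Above it a round plate, 210 mm across, top at 64 mm, with goods up to 206 mm high within 60 mm of the axis.
- foot_short: The short foot, on the display's +x arm: a rubber ball 32 mm across; the origin is the ball's centre. It is 4 to 8 mm shorter than the others (it differs each time), which is the gap that the shim must fill.
- foot_far: The far foot, on the display's -x arm: a rubber ball 32 mm across; the origin is the ball's centre. It hovers up to 8 mm over the counter at the start, and bears on the counter (centre at about 16 mm) once the display is level.
- far_pad (a point): Centre of the flat top of the round pad (38 mm across) above the far foot: the place to press. 42 mm above the counter when level. A press of 3 to 6 N is enough.
- short_pad (a point): Centre of the flat top of the like pad above the short foot.
- shim: Wedge shim: black rubber, 90 mm long, 40 mm wide, 2 mm thick at the nose, 18 mm at the square tail face, 60 g. Origin: centre of its underside; x points along it to the nose, z up. Starts flat on the counter, nose 10 to 35 mm short of the short foot's ball and pointing at it within 7 degrees and 8 mm. Stays where it is left; ends with the nose 10 to 40 mm past the ball's centre.
- shim_tail (a point): Centre of the shim's tail face, 9 mm up (shim's x = -45 mm): the face to push on, along the shim's +x. Sliding the shim and lifting the leaning foot takes 1 to 3 N; once the far foot is down the resistance climbs within 2 to 4 mm of travel. At 4 to 6 N it is snug; from 7 to 12 N on, the whole display slides along.
- shim_nose (a point): Middle of the lower nose edge (on the shim's x = +45 mm).
- jar: Bystander: squat amber glass scent jar, 50 mm across, 46 mm high, loose on the plate on the short foot's side, its edge up to 98 mm from the display's axis. Origin: centre of its underside.
- vent_clip: Bystander: red vent clip, 34 mm by 22 mm by 17 mm, loose on the plate. Origin: centre of its underside.
- coin_dish: Bystander: white ceramic coin dish, 104 mm across, 24 mm high, on the counter beside the display. Origin: centre of its underside.
- tire_gauge: Bystander: matte black tire gauge, 135 mm long, 20 mm high, lying roughly parallel to the shim, about 95 mm to its side. Origin: about its middle, on the underside; x along it.
- bell: Bystander: counter bell, 84 mm across, 52 mm high. Origin: centre of its underside.
- tokens: Bystander: stack of brass wash tokens, 27 mm across, 20 mm high. Origin: centre of its underside.
Things that resemble listed ones, but are neither listed nor needed, are in the scene too. Of the things that look like the shim, take the one that is farthest to the robot's right at the start.

How it is judged:
By the outcome, as a careful person would: the job done as asked, in the order asked, and still so for the second after the job is handed in, with the robot touching nothing.
It also fails if it takes over 72 s, if anything falls off the work surface, if the arm or the gripper's body presses on something with over 40 N, if the wrist force passes 120 N, or if a joint passes its speed limit or range.

## Working session

There is one attempt and no reset: what is moved stays moved. The work goes in short steps, Python scripts to look and compute and a tool call to move; the robot and the scene stay as the last step left them, time stands still between calls to the robot, and variables do not carry over. Pictures are saved under pics/ and viewed, at most 10 in all, crops included, and the job is handed in when it is done.

Besides the shell and the picture viewer there is one more tool, called after "Call:" by a JSON object that holds its "fn" and its "kwargs". carry_out: Moves the arm, as the interface text tells. Shift numbers are shares of 0.4 m and turn numbers shares of 30 degrees, none past 1 either way. Its arguments: {"type":"object","properties":{"moves":{"type":"array"},"hand":{"type":"number"}},"required":["moves"]}

```bash
mkdir -p pics; ls; python3 - <<'E'
from cell import *
import cv2
for n in("top","side"):
    c=read_camera(n); cv2.imwrite(f"pics/{n}0.png",c["color"][:,:,::-1]); print(n,c["K"].tolist(),c["R"].round(4).tolist(),c["t"].round(1).tolist())
s=state(); print({k:s[k] for k in("t","eef_pos","tcp_rot","ft_force","opening")})
E
```

```text
pics
top [[440.2617707342387, 0.0, 315.506894368332], [0.0, 440.2617707342387, 241.90445732157028], [0.0, 0.0, 1.0]] [[0.0047, -0.9999, -0.0114], [-0.9962, -0.0037, -0.0876], [0.0875, 0.0118, -0.9961]] [87.6, 608.4, 786.2]
side [[433.60889472445064, 0.0, 315.39185784840487], [0.0, 433.60889472445064, 235.7153893812146], [0.0, 0.0, 1.0]] [[-0.9963, -0.0854, 0.0026], [-0.0572, 0.6435, -0.7633], [0.0635, -0.7606, -0.6461]] [616.1, 29.1, 1012.0]
{'t': 0.1, 'eef_pos': array([ 153.27370843, -605.67801496,  214.12163457]), 'tcp_rot': array([-3.14060317e+00, -1.09867873e-04,  2.47784379e-01]), 'ft_force': array([ 0.02700061,  0.11088896, -0.05555954]), 'opening': 0.9992066918099538}
```

View pics/top0.png

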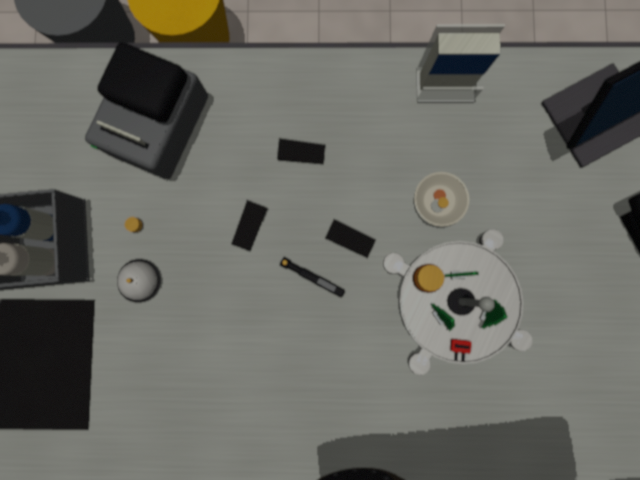

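View pics/side0.png

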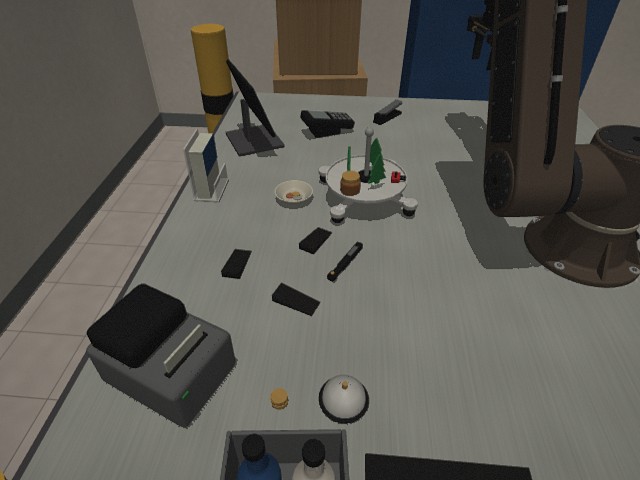

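The top view has three black wedge-like blocks, at (302,151), (250,226) and (351,239). The robot's right (-y) is image right, so (351,239) is the shim. It also points at the nearby pad at (395,264). I'll confirm this in a crop and measure.

```bash
cat > h.py <<'E'
import numpy as np, cv2
from cell import *
def cam(n): return read_camera(n)
def ray(c,uv):
    d=c["R"].T@np.linalg.solve(c["K"],[uv[0],uv[1],1.]); return -c["R"].T@c["t"],d
def onz(c,uv,z):
    o,d=ray(c,uv); return o+d*(z-o[2])/d[2]
def tri(c1,u1,c2,u2):
    A=[];b=[]
    for c,u in((c1,u1),(c2,u2)):
        o,d=ray(c,u); d=d/np.linalg.norm(d); P=np.eye(3)-np.outer(d,d); A.append(P); b.append(P@o)
    return np.linalg.lstsq(np.vstack(A),np.hstack(b),rcond=None)[0]
def proj(c,X):
    p=c["K"]@(c["R"]@np.asarray(X,float)+c["t"]); return p[:2]/p[2]
def crop(c,x0,y0,w,h,k):
    return cv2.resize(c["color"][y0:y0+h,x0:x0+w,::-1],None,fx=k,fy=k,interpolation=cv2.INTER_CUBIC)
E
python3 - <<'E'
from h import *
T,S=cam("top"),cam("side")
a=crop(T,320,210,130,90,6); b=crop(S,290,180,130,75,6)
cv2.imwrite("pics/c1.png",np.vstack([cv2.resize(a,(520,360)),cv2.resize(b,(520,240))[:, :]]) if 0 else a)
cv2.imwrite("pics/c2.png",b)
for n,c,r in(("top",T,(320,215,60,45)),("side",S,(295,222,42,33))):
    x,y,w,h=r; m=(c["color"][y:y+h,x:x+w].max(2)<60).astype(np.uint8)
    k=max(cv2.findContours(m,0,1)[0],key=cv2.contourArea)
    box=cv2.boxPoints(cv2.minAreaRect(k))+[x,y]; print(n,cv2.contourArea(k),box.tolist())
    if n=="top":
        for p in box: print(onz(c,p,0).round(1),onz(c,p,18).round(1))
E
```

```text
top 856.5 [[324.8000011444092, 237.39999771118164], [333.8000011444092, 219.39999961853027], [375.0, 240.0], [366.0, 258.0]]
[619.1  72.8   0. ] [617.3  73.   18. ]
[653.9  55.6   0. ] [651.3  56.2  18. ]
[614.5 -23.    0. ] [612.8 -20.7  18. ]
[580.1  -5.6   0. ] [579.1  -3.8  18. ]
side 431.0 [[296.5221209526062, 245.83185958862305], [317.89380645751953, 221.40708208084106], [331.34513092041016, 233.17699432373047], [309.973445892334, 257.6017723083496]]
```

View pics/c1.png

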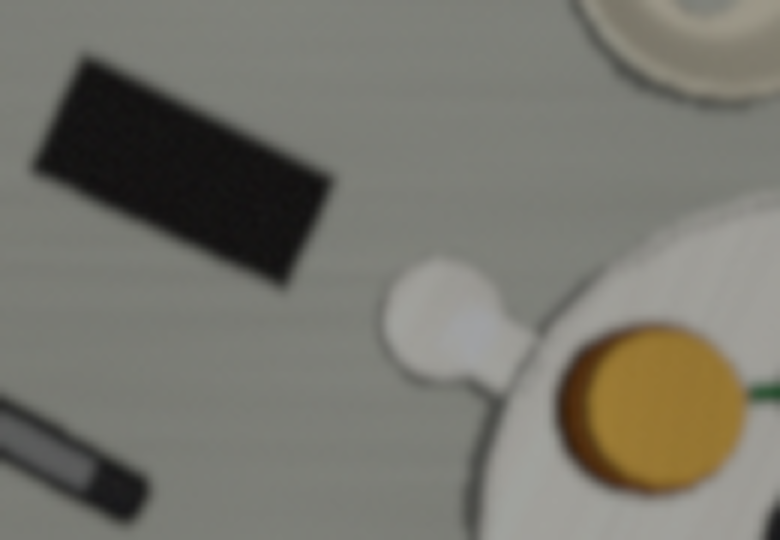

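View pics/c2.png

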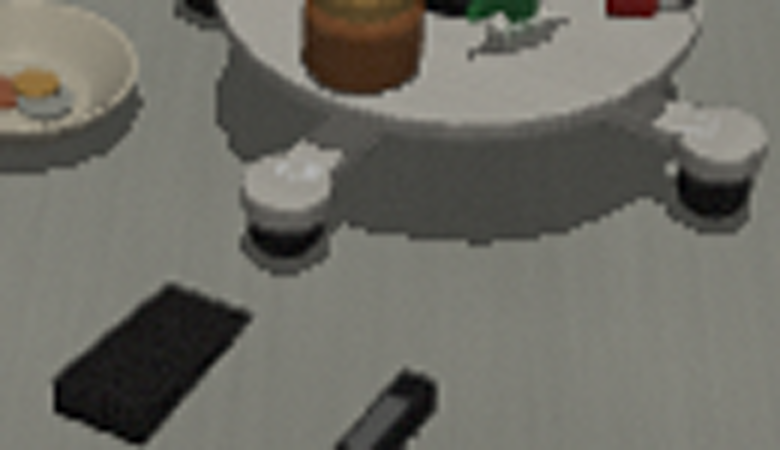

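```bash
python3 - <<'E'
from h import *
T,S=cam("top"),cam("side")
f=lambda u:(320+u[0]/6-.4,210+u[1]/6-.4)
tl=[onz(T,f(u),18) for u in((85,55),(33,168))]; ns=[onz(T,f(u),1.5) for u in((335,180),(285,290))]
t=sum(tl)/2;n=sum(ns)/2; print("tail",t.round(1),"nose",n.round(1),"len",np.linalg.norm((n-t)[:2]),"dir deg",np.degrees(np.arctan2(*(n-t)[1::-1])))
print(np.degrees(np.arctan2(*(ns[0]-tl[0])[1::-1])),np.degrees(np.arctan2(*(ns[1]-tl[1])[1::-1])))
# side check
g=lambda u:(290+u[0]/6-.4,180+u[1]/6-.4)
print("tri tail top corner",tri(T,f((33,168)),S,g((143,440))).round(1),tri(T,f((33,168)),S,g((143,425))).round(1))
print("short pad tri",tri(T,f((443,320)),S,g((288,183))).round(1), "z36",onz(T,f((443,320)),36).round(1))
# refine pads by white mask circles (top)
for nm,(u,v),z in(("+x",(394,263),36),("+y",(492,240),42),("-x",(521,340),48),("-y",(420,362),42)):
    p=T["color"][v-14:v+15,u-14:u+15]; m=(p.min(2)>145).astype(np.uint8)
    yx=np.argwhere(m); print(nm,m.sum(),onz(T,(u,v),z).round(1))
big=cv2.resize(T["color"][225:380,380:540,::-1],None,fx=4.9,fy=3.8,interpolation=cv2.INTER_CUBIC)
big=cv2.resize(T["color"][225:380,380:540,::-1],None,fx=3.8,fy=3.8,interpolation=cv2.INTER_CUBIC)
cv2.imwrite("pics/d.png",big)
E
```

```text
tail [634.8  64.3  18. ] nose [597.6 -15.6   1.5] len 88.1096718331794 dir deg -114.93724742281945
-115.11996120974655 -114.75426211026155
tri tail top corner [617.7  72.2   1.1] [617.3  72.3   8.8]
short pad tri [568.8 -51.9  34.2] z36 [569.4 -51.6  36. ]
+x 301 [569.3 -52.7  36. ]
+y 175 [ 611.4 -228.8   42. ]
-x 115 [ 434.6 -271.8   48. ]
-y 330 [394.4 -95.6  42. ]
```

View pics/d.png

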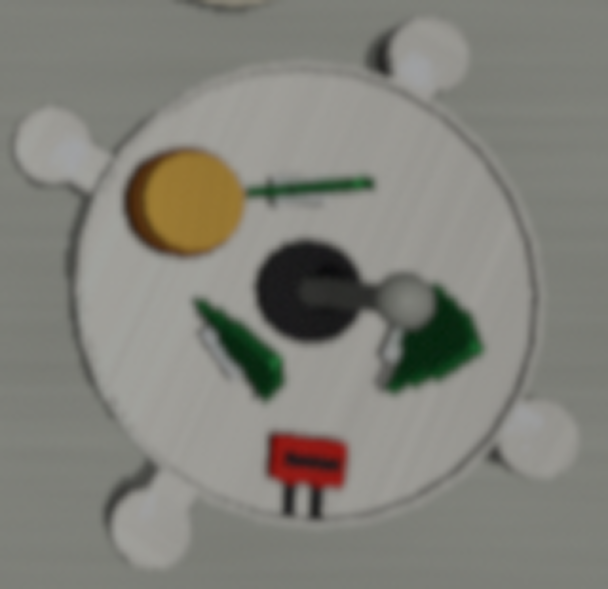

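Crop c1 shows the shim's nose edge at about (375.8,240) and (367.5,258). Its tail is at (334,219) and (325.5,238), and the short-foot pad is at (394,263). Crop c2 shows the tall tail face on the side away from the foot. In d.png the far pad is at (521.6,340.3). I'll rise and turn so that tool -x is the push direction, with the fingers nearly shut to give two contact points.

Call:
{"fn": "carry_out", "kwargs": {"hand": 0.83, "moves": [{"slide": [0, 0, -0.021], "spin": -0.212}, {"slide": [0, 0, -0.021], "spin": -0.212}, {"slide": [0, 0, -0.021], "spin": -0.212}, {"slide": [0, 0, -0.021], "spin": -0.212}, {"slide": [0, 0, -0.021], "spin": -0.212}, {"slide": [0, 0, -0.021], "spin": -0.212}, {"slide": [0, 0, -0.021], "spin": -0.212}, {"slide": [0, 0, -0.021], "spin": -0.212}, {"slide": [0, 0, 0], "spin": 0}]}}

```text
t: 1.05
eef_pos: [153.4, -606.4, 283.4]
tcp_rot: [3.14, 0.002, 1.141]
ft_force: [0.6, 0.0, 0.2]
opening: 0.423
grip_force: 0.0
```

Call:
{"fn": "carry_out", "kwargs": {"moves": [{"slide": [0.0888, 0.0161, 0], "spin": 0}, {"slide": [0.0888, 0.0161, 0], "spin": 0}, {"slide": [0.0888, 0.0161, 0], "spin": 0}, {"slide": [0.0888, 0.0161, 0], "spin": 0}, {"slide": [0.0888, 0.0161, 0], "spin": 0}, {"slide": [0.0888, 0.0161, 0], "spin": 0}, {"slide": [0.0888, 0.0161, 0], "spin": 0}, {"slide": [0.0888, 0.0161, 0], "spin": 0}, {"slide": [0.0888, 0.0161, 0], "spin": 0}, {"slide": [0.0888, 0.0161, 0], "spin": 0}, {"slide": [0.0888, 0.0161, 0], "spin": 0}, {"slide": [0.0888, 0.0161, 0], "spin": 0}]}}

```text
t: 2.05
eef_pos: [403.6, -250.3, 281.5]
tcp_rot: [-3.142, 0.0, 1.131]
ft_force: [0.9, 0.1, -0.3]
opening: 0.17
grip_force: 0.0
```

Call:
{"fn": "carry_out", "kwargs": {"moves": [{"slide": [0.0888, 0.0161, 0], "spin": 0}, {"slide": [0.0888, 0.0161, 0], "spin": 0}, {"slide": [0.0888, 0.0161, 0], "spin": 0}, {"slide": [0.0888, 0.0161, 0], "spin": 0}, {"slide": [0.0888, 0.0161, 0], "spin": 0}, {"slide": [0.0888, 0.0161, 0], "spin": 0}, {"slide": [0.0888, 0.0161, 0], "spin": 0}, {"slide": [0.0888, 0.0161, 0], "spin": 0}, {"slide": [0.0888, 0.0161, 0], "spin": 0}, {"slide": [0.0888, 0.0161, 0], "spin": 0}, {"slide": [0.0888, 0.0161, 0], "spin": 0}, {"slide": [0.0888, 0.0161, 0], "spin": 0}]}}

```text
t: 3.05
eef_pos: [653.3, 103.8, 281.2]
tcp_rot: [-3.141, 0.0, 1.132]
ft_force: [-0.9, -0.6, 0.5]
opening: 0.169
grip_force: 0.0
```

Call:
{"fn": "carry_out", "kwargs": {"moves": [{"slide": [0, 0, 0.08], "spin": 0}, {"slide": [0, 0, 0.08], "spin": 0}, {"slide": [0, 0, 0.08], "spin": 0}, {"slide": [0, 0, 0.08], "spin": 0}, {"slide": [0, 0, 0.08], "spin": 0}, {"slide": [0, 0, 0.08], "spin": 0}, {"slide": [0, 0, 0.08], "spin": 0}, {"slide": [0, 0, 0.08], "spin": 0}, {"slide": [0, 0, 0.04], "spin": 0}, {"slide": [0, 0, 0.01], "spin": 0}, {"slide": [-0.015, 0, 0], "spin": 0}, {"slide": [-0.015, 0, 0], "spin": 0}]}}

```text
t: 4.05
eef_pos: [647.8, 90.9, 6.5]
tcp_rot: [3.141, -0.0, 1.135]
ft_force: [-0.5, -0.8, 0.5]
opening: 0.171
grip_force: 0.0
```

```bash
python3 - <<'E'
from h import *
T,S=cam("top"),cam("side")
a=crop(T,300,190,130,100,4); b=crop(S,260,170,150,100,5)
print(a.shape,b.shape)
p=np.zeros((600,800,3),np.uint8); a=crop(T,310,195,130,90,3.3);b=crop(S,260,180,150,100,3)
a=cv2.resize(a,(430,297));b=cv2.resize(b,(450,300)); p[:297,:430]=a; p[300:600,:450]=b
cv2.imwrite("pics/e.png",p[:,:450])
s=state();print(s["eef_pos"],s["tcp_rot"],s["ft_force"])
E
```

```text
(400, 520, 3) (500, 750, 3)
[647.93837752  90.20203053   7.30639886] [ 3.13993177e+00 -6.64033995e-04  1.13414140e+00] [0.26246283 0.28497553 0.04138892]
```

View pics/e.png

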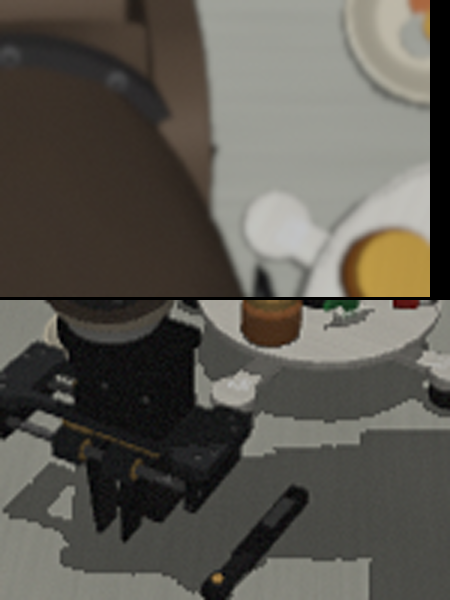

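Call:
{"fn": "carry_out", "kwargs": {"moves": [{"slide": [-0.01, 0, 0.001], "spin": 0}, {"slide": [-0.01, 0, 0.001], "spin": 0}, {"slide": [-0.01, 0, 0.001], "spin": 0}, {"slide": [-0.005, 0, 0], "spin": 0}, {"slide": [-0.005, 0, 0], "spin": 0}, {"slide": [-0.005, 0, 0.0], "spin": 0}, {"slide": [-0.004, 0, 0], "spin": 0}, {"slide": [-0.004, 0, 0], "spin": 0}, {"slide": [0, 0, 0], "spin": 0}]}}

```text
t: 4.9
eef_pos: [638.6, 71.7, 4.6]
tcp_rot: [-3.142, 0.0, 1.136]
ft_force: [-0.8, -0.7, -1.2]
opening: 0.172
grip_force: 0.0
```

Call:
{"fn": "carry_out", "kwargs": {"moves": [{"slide": [-0.005, 0, 0], "spin": 0.012}, {"slide": [-0.005, 0, 0], "spin": 0.012}, {"slide": [-0.005, 0, 0], "spin": 0.012}, {"slide": [-0.005, 0, 0], "spin": 0.012}, {"slide": [-0.005, 0, 0], "spin": 0.012}, {"slide": [-0.005, 0, 0], "spin": 0.012}, {"slide": [-0.005, 0, 0], "spin": 0.012}, {"slide": [-0.005, 0, 0], "spin": 0.012}, {"slide": [-0.005, 0, 0], "spin": 0.012}, {"slide": [-0.005, 0, 0], "spin": 0.012}, {"slide": [-0.005, 0, 0], "spin": 0.012}, {"slide": [-0.005, 0, 0], "spin": 0.012}]}}

```text
t: 5.9
eef_pos: [627.8, 50.4, 4.6]
tcp_rot: [3.142, 0.0, 1.06]
ft_force: [0.0, 0.6, -0.1]
opening: 0.17
grip_force: 0.1
```

```bash
python3 - <<'E'
from h import *
T,S=cam("top"),cam("side")
p=np.zeros((600,800,3),np.uint8); a=crop(T,330,210,130,75,4);b=crop(S,285,180,130,75,4)
cv2.imwrite("pics/f.png",np.vstack([a,b]))
s=state();print(s["eef_pos"],s["tcp_rot"],s["ft_force"])
E
```

```text
[627.74213666  50.23483141   4.63758061] [3.14159024e+00 1.58869113e-04 1.05982383e+00] [ 0.07551061  0.35091438 -1.40552566]
```

View pics/f.png

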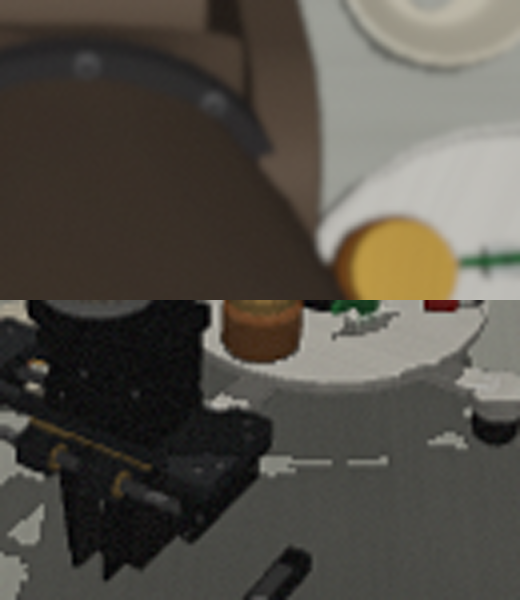

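Call:
{"fn": "carry_out", "kwargs": {"moves": [{"slide": [0.02, 0, 0], "spin": 0}, {"slide": [0.03, 0, 0], "spin": 0}, {"slide": [0.08, 0, -0.05], "spin": 0}, {"slide": [0.08, 0, -0.05], "spin": 0}, {"slide": [0.08, 0, -0.05], "spin": 0}, {"slide": [0.08, 0, -0.05], "spin": 0}, {"slide": [0.08, 0, -0.05], "spin": 0}, {"slide": [0.05, 0, -0.05], "spin": 0}, {"slide": [0, 0, 0], "spin": 0}]}}

```text
t: 6.75
eef_pos: [728.0, 230.5, 128.9]
tcp_rot: [3.136, -0.005, 1.064]
ft_force: [0.1, -0.4, 1.2]
opening: 0.169
grip_force: 0.0
```

```bash
python3 - <<'E'
from h import *
T,S=cam("top"),cam("side")
a=crop(T,330,210,130,75,4);b=crop(S,285,180,130,75,4)
cv2.imwrite("pics/g.png",np.vstack([a,b]))
s=state();print(s["t"],s["eef_pos"],s["tcp_rot"],s["ft_force"])
E
```

```text
6.85 [725.36358073 226.52930011 124.49483778] [ 3.14112074e+00 -1.68655331e-04  1.06227561e+00] [ 0.02546041  0.52361613 -0.56411133]
```

View pics/g.png

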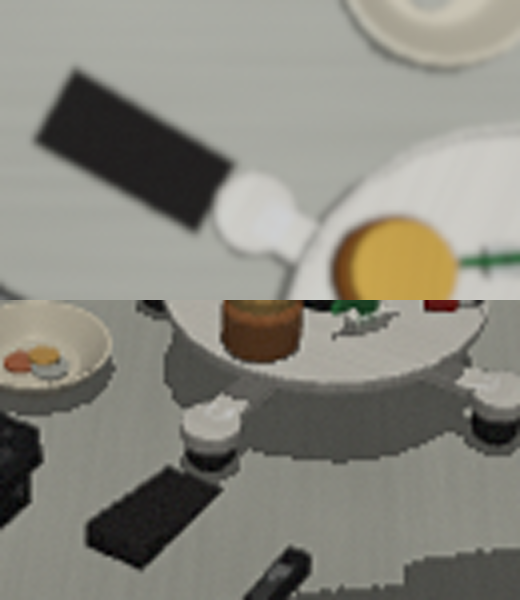

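The shim in g.png now has its tail at (344,236) and its nose at (384,259), aimed at the pad at (394,263). I'll work out the remaining error.

```bash
python3 - <<'E'
from h import *
T=cam("top")
f=lambda u:(330+u[0]/4-.4,210+u[1]/4-.4)
tl=sum(onz(T,f(u),18) for u in((76,68),(36,140)))/2; n=sum(onz(T,f(u),1.5) for u in((235,163),(195,231)))/2
d=(n-tl)[:2]; L=np.linalg.norm(d); d/=L; b=onz(T,f((256,213)),36)
r=(b-n)[:2]; print(tl,n,b,L,np.degrees(np.arctan2(d[1],d[0])),"along",r@d,"right",r@[d[1],-d[0]])
p=np.array(state()["eef_pos"])[:2]; yaw=state()["tcp_rot"][2]; X=np.array([np.cos(yaw),np.sin(yaw)]);Y=np.array([np.sin(yaw),-np.cos(yaw)])
t=n[:2]-90*d; print("tail",t,"tcp rel tail in tool x,y",(p-t)@X,(p-t)@Y, state()["eef_pos"])
E
```

```text
[620.88421738  37.80708074  18.        ] [578.52095398 -38.34492926   1.5       ] [569.58512079 -51.94251558  36.        ] 87.14226709078096 -119.08713020774128 along 16.22673625307154 right 1.1985404037083072
tail [622.27347309  40.3044005 ] tcp rel tail in tool x,y 211.59235508164454 -0.7826400275596228 [724.81090917 225.39359915 123.54097105]
```

Call:
{"fn": "carry_out", "kwargs": {"moves": [{"slide": [-0.07, 0, 0.05], "spin": 0}, {"slide": [-0.07, 0, 0.05], "spin": 0}, {"slide": [-0.07, 0, 0.05], "spin": 0}, {"slide": [-0.07, 0, 0.05], "spin": 0}, {"slide": [-0.07, 0, 0.05], "spin": 0}, {"slide": [-0.06, 0, 0.047], "spin": 0}, {"slide": [-0.03, 0, 0], "spin": 0}, {"slide": [-0.02, 0, 0], "spin": 0}, {"slide": [-0.02, 0, 0], "spin": 0}, {"slide": [-0.01, 0, 0], "spin": 0}, {"slide": [0, 0, 0], "spin": 0}]}}

```text
t: 7.82
eef_pos: [630.2, 53.9, 6.8]
tcp_rot: [3.14, -0.001, 1.06]
ft_force: [0.3, 0.5, -0.0]
opening: 0.169
grip_force: 0.0
```

Call:
{"fn": "carry_out", "kwargs": {"moves": [{"slide": [-0.005, 0, 0], "spin": 0}, {"slide": [-0.005, 0, 0], "spin": 0}, {"slide": [-0.005, 0, 0], "spin": 0}, {"slide": [-0.005, 0, 0], "spin": 0}, {"slide": [-0.005, 0, 0], "spin": 0}, {"slide": [-0.005, 0, 0], "spin": 0}, {"slide": [-0.005, 0, 0], "spin": 0}, {"slide": [-0.005, 0, 0], "spin": 0}]}}

```text
t: 8.48
eef_pos: [622.1, 40.0, 5.9]
tcp_rot: [3.141, -0.0, 1.06]
ft_force: [1.6, 2.9, 0.5]
opening: 0.171
grip_force: 1.2
```

Call:
{"fn": "carry_out", "kwargs": {"moves": [{"slide": [-0.004, 0, 0], "spin": 0}, {"slide": [-0.004, 0, 0], "spin": 0}, {"slide": [-0.004, 0, 0], "spin": 0}, {"slide": [-0.004, 0, 0], "spin": 0}]}}

```text
t: 8.82
eef_pos: [618.9, 34.4, 5.9]
tcp_rot: [3.141, -0.0, 1.06]
ft_force: [1.6, 2.3, -0.2]
opening: 0.172
grip_force: 1.2
```

Call:
{"fn": "carry_out", "kwargs": {"moves": [{"slide": [-0.004, 0, 0], "spin": 0}, {"slide": [-0.004, 0, 0], "spin": 0}, {"slide": [-0.004, 0, 0], "spin": 0}]}}

```text
t: 9.07
eef_pos: [616.5, 30.1, 5.8]
tcp_rot: [3.141, 0.0, 1.06]
ft_force: [2.1, 1.5, 0.4]
opening: 0.169
grip_force: 1.2
```

Call:
{"fn": "carry_out", "kwargs": {"moves": [{"slide": [-0.004, 0, 0], "spin": 0}, {"slide": [-0.004, 0, 0], "spin": 0}, {"slide": [-0.004, 0, 0], "spin": 0}]}}

```text
t: 9.32
eef_pos: [614.2, 26.0, 5.8]
tcp_rot: [3.141, 0.0, 1.06]
ft_force: [1.6, 2.5, 1.1]
opening: 0.167
grip_force: 1.2
```

Call:
{"fn": "carry_out", "kwargs": {"moves": [{"slide": [-0.002, 0, 0], "spin": 0}, {"slide": [-0.002, 0, 0], "spin": 0}, {"slide": [0, 0, 0], "spin": 0}]}}

```text
t: 9.57
eef_pos: [613.4, 24.6, 5.8]
tcp_rot: [3.141, -0.0, 1.06]
ft_force: [1.6, 3.1, 0.6]
opening: 0.168
grip_force: 1.2
```

Call:
{"fn": "carry_out", "kwargs": {"moves": [{"slide": [-0.002, 0, 0], "spin": 0}, {"slide": [-0.002, 0, 0], "spin": 0}, {"slide": [0, 0, 0], "spin": 0}]}}

```text
t: 9.82
eef_pos: [612.8, 23.5, 5.9]
tcp_rot: [3.141, -0.0, 1.06]
ft_force: [3.9, 5.0, 0.8]
opening: 0.169
grip_force: 2.5
```

```bash
python3 - <<'E'
from h import *
F=[];
for i in range(4):
    c=cam("side"); s=state(); F.append(s["ft_force"])
y=s["tcp_rot"][2]; print(s["eef_pos"],np.array(F).round(1), np.array(F).mean(0)@[np.cos(y),np.sin(y),0])
E
```

```text
[612.87218336  23.45279548   5.85881073] [[2.5 4.4 1. ]
 [2.5 4.8 0.9]
 [2.8 4.9 0.5]
 [3.  4.4 0.1]] 5.346613564420107
```

```bash
python3 - <<'E'
from h import *
c2={n:cam(n) for n in("top","side")}
c1={n:cv2.imread(f"pics/{n}0.png")[:,:,::-1] for n in c2}
U=lambda im,x,y,w: cv2.resize(im[y-w:y+w+1,x-w:x+w+1],None,fx=8,fy=8,interpolation=cv2.INTER_CUBIC)
def sh(n,x,y,w=8):
    t=U(c1[n],x,y,w); I=U(c2[n]["color"],x,y,w+6); r=cv2.matchTemplate(I,t,cv2.TM_CCOEFF_NORMED); _,v,_,l=cv2.minMaxLoc(r)
    return (l[0]/8-6,l[1]/8-6,round(v,2))
for k,a in dict(finial_top=("top",487,304),finial_side=("side",369,132),farpad_top=("top",521,340),ypad_top=("top",492,240),nypad_top=("top",420,362),nypad_side=("side",409,205)).items(): print(k,sh(*a))
C=np.array([502,-162.]);u=np.array([.521,.854])
for n in c2:
  for th in(0,1,2,3,4):
    t=np.radians(th); X=[*(C+u*206*np.sin(t)),206*np.cos(t)]; print(n,th,proj(c2[n],X).round(1), proj(c2[n],[*(C-130*u),42+130*t]).round(1))
E
```

```text
finial_top (4.125, 2.5, 0.92)
finial_side (1.375, 0.25, 0.66)
farpad_top (0.125, 0.75, 0.94)
ypad_top (0.875, 0.375, 0.96)
nypad_top (1.875, -6.0, 0.09)
nypad_side (0.25, -0.625, 0.8)
top 0 [491.9 306.1] [520.2 339.7]
top 1 [489.7 304.8] [520.7 339.9]
top 2 [487.4 303.4] [521.3 340.1]
top 3 [485.2 302.1] [521.9 340.2]
top 4 [482.9 300.7] [522.5 340.4]
side 0 [370.1 126.2] [388.9 163.4]
side 1 [369.3 126.8] [389.  162.7]
side 2 [368.5 127.4] [389.1 162. ]
side 3 [367.7 128. ] [389.2 161.3]
side 4 [366.9 128.6] [389.3 160.6]
```

Snug at 5.3 N. The finial moved back by about 1.9°, and the arm pads show no sliding. I'll withdraw straight back, rise and go over the far pad.

Call:
{"fn": "carry_out", "kwargs": {"moves": [{"slide": [0.01, 0, 0], "spin": 0}, {"slide": [0.02, 0, 0], "spin": 0}, {"slide": [0.03, 0, 0], "spin": 0}, {"slide": [0.04, 0, 0], "spin": 0}, {"slide": [0, 0, -0.08], "spin": 0}, {"slide": [0, 0, -0.08], "spin": 0}, {"slide": [0, 0, -0.08], "spin": 0}, {"slide": [0, 0, -0.08], "spin": 0}, {"slide": [0, 0, -0.08], "spin": 0}, {"slide": [0, 0, -0.08], "spin": 0}, {"slide": [0, 0, -0.08], "spin": 0}, {"slide": [0, 0, -0.08], "spin": 0}]}}

```text
t: 11.12
eef_pos: [632.2, 59.6, 263.7]
tcp_rot: [3.141, 0.0, 1.061]
ft_force: [0.2, 0.2, -0.2]
opening: 0.167
grip_force: 0.0
```

Call:
{"fn": "carry_out", "kwargs": {"hand": 1, "moves": [{"slide": [-0.0807, -0.0024, 0], "spin": 0}, {"slide": [-0.0807, -0.0024, 0], "spin": 0}, {"slide": [-0.0807, -0.0024, 0], "spin": 0}, {"slide": [-0.0807, -0.0024, 0], "spin": 0}, {"slide": [-0.0807, -0.0024, 0], "spin": 0}, {"slide": [-0.0807, -0.0024, 0], "spin": 0}, {"slide": [-0.0807, -0.0024, 0], "spin": 0}, {"slide": [-0.0807, -0.0024, 0], "spin": 0}, {"slide": [-0.0807, -0.0024, 0], "spin": 0}, {"slide": [-0.0807, -0.0024, 0], "spin": 0}, {"slide": [-0.0807, -0.0024, 0], "spin": 0}, {"slide": [-0.0807, -0.0024, 0], "spin": 0}]}}

```text
t: 12.12
eef_pos: [432.9, -274.8, 262.2]
tcp_rot: [3.141, 0.0, 1.061]
ft_force: [-0.2, -0.2, 0.4]
opening: 0.004
grip_force: 0.0
```

```bash
python3 - <<'E'
from h import *
T,S=cam("top"),cam("side")
a=cv2.resize(crop(T,330,200,220,180,3),(660,540)) 
cv2.imwrite("pics/i.png",a); cv2.imwrite("pics/i_s.png",crop(S,285,110,150,150,4))
s=state();print(s["t"],s["eef_pos"],s["tcp_rot"],s["ft_force"])
E
```

```text
12.2167 [ 432.09748755 -276.61047335  262.07622045] [3.14143347e+00 8.28561262e-04 1.05761114e+00] [ 0.30085199  0.61657645 -0.64818339]
```

View pics/i.png

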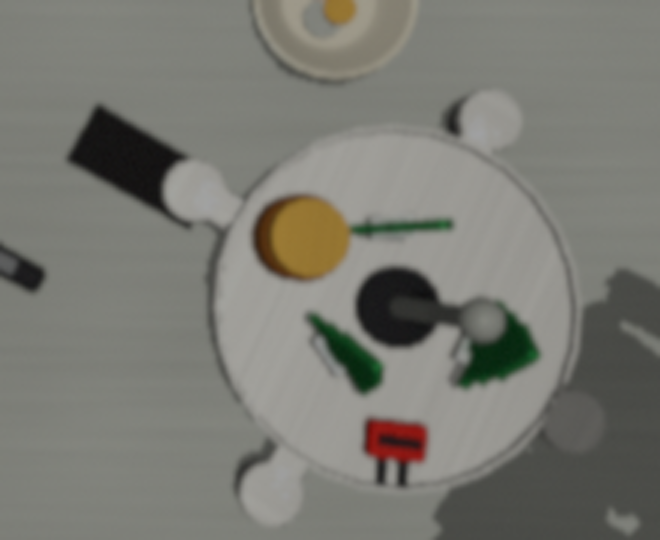

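The picture shows the finial at (491,306.7), against about (491.9,306.1) predicted for level. The shim is under the short foot, and the far pad is at (521.4,340.4). I'll descend onto it.

Call:
{"fn": "carry_out", "kwargs": {"moves": [{"slide": [0.006, 0, 0.07], "spin": 0}, {"slide": [0, 0, 0.07], "spin": 0}, {"slide": [0, 0, 0.07], "spin": 0}, {"slide": [0, 0, 0.07], "spin": 0}, {"slide": [0, 0, 0.07], "spin": 0}, {"slide": [0, 0, 0.07], "spin": 0}, {"slide": [0, 0, 0.06], "spin": 0}, {"slide": [0, 0, 0.03], "spin": 0}, {"slide": [0, 0, 0.01], "spin": 0}, {"slide": [0, 0, 0.005], "spin": 0}, {"slide": [0, 0, 0], "spin": 0}, {"slide": [0, 0, 0], "spin": 0}]}}

```text
t: 13.22
eef_pos: [434.8, -272.1, 52.7]
tcp_rot: [3.14, 0.0, 1.061]
ft_force: [0.4, 0.5, -0.2]
opening: 0.004
grip_force: 0.0
```

Call:
{"fn": "carry_out", "kwargs": {"moves": [{"slide": [0, 0, 0.004], "spin": 0}, {"slide": [0, 0, 0.004], "spin": 0}, {"slide": [0, 0, 0.002], "spin": 0}, {"slide": [0, 0, 0], "spin": 0}]}}

```text
t: 13.55
eef_pos: [434.0, -272.1, 47.9]
tcp_rot: [3.141, 0.0, 1.06]
ft_force: [-0.8, -0.3, 0.1]
opening: 0.002
grip_force: 0.0
```

Call:
{"fn": "carry_out", "kwargs": {"moves": [{"slide": [0, 0, 0.004], "spin": 0}, {"slide": [0, 0, 0.003], "spin": 0}, {"slide": [0, 0, 0.002], "spin": 0}, {"slide": [0, 0, 0.002], "spin": 0}, {"slide": [0, 0, 0], "spin": 0}]}}

```text
t: 13.97
eef_pos: [434.0, -272.0, 43.3]
tcp_rot: [-3.141, 0.0, 1.06]
ft_force: [0.7, 0.0, -0.3]
opening: 0.005
grip_force: 0.0
```

Call:
{"fn": "carry_out", "kwargs": {"moves": [{"slide": [0, 0, 0.001], "spin": 0}, {"slide": [0, 0, 0.001], "spin": 0}, {"slide": [0, 0, 0], "spin": 0}]}}

```text
t: 14.22
eef_pos: [434.0, -272.1, 42.6]
tcp_rot: [-3.142, 0.0, 1.06]
ft_force: [0.0, -0.3, 0.2]
opening: 0.001
grip_force: 0.0
```

Call:
{"fn": "carry_out", "kwargs": {"moves": [{"slide": [0, 0, 0.001], "spin": 0}, {"slide": [0, 0, 0.001], "spin": 0}, {"slide": [0, 0, 0], "spin": 0}]}}

```text
t: 14.47
eef_pos: [434.1, -272.1, 42.0]
tcp_rot: [3.141, 0.0, 1.06]
ft_force: [-1.3, 0.1, 3.6]
opening: 0.003
grip_force: 1.7
```

Call:
{"fn": "carry_out", "kwargs": {"moves": [{"slide": [0, 0, 0.001], "spin": 0}, {"slide": [0, 0, 0], "spin": 0}]}}

```text
t: 14.63
eef_pos: [434.1, -272.1, 41.9]
tcp_rot: [3.141, 0.0, 1.06]
ft_force: [-1.6, 2.9, 8.0]
opening: 0.007
grip_force: 4.3
```

Call:
{"fn": "carry_out", "kwargs": {"moves": [{"slide": [0, 0, -0.0006], "spin": 0}, {"slide": [0, 0, 0], "spin": 0}, {"slide": [0, 0, 0], "spin": 0}, {"slide": [0, 0, 0], "spin": 0}]}}

```text
t: 14.97
eef_pos: [434.1, -272.1, 42.0]
tcp_rot: [3.141, 0.0, 1.061]
ft_force: [-1.8, 0.8, 8.0]
opening: 0.002
grip_force: 3.3
```

Call:
{"fn": "carry_out", "kwargs": {"moves": [{"slide": [0, 0, 0], "spin": 0}, {"slide": [0, 0, 0], "spin": 0}, {"slide": [0, 0, 0], "spin": 0}, {"slide": [0, 0, 0], "spin": 0}, {"slide": [0, 0, 0], "spin": 0}, {"slide": [0, 0, 0], "spin": 0}, {"slide": [0, 0, 0], "spin": 0}, {"slide": [0, 0, 0], "spin": 0}, {"slide": [0, 0, 0], "spin": 0}, {"slide": [0, 0, 0], "spin": 0}, {"slide": [0, 0, 0], "spin": 0}]}}

```text
t: 15.88
eef_pos: [434.1, -272.1, 42.0]
tcp_rot: [3.141, 0.0, 1.06]
ft_force: [-1.2, 0.7, 7.2]
opening: 0.001
grip_force: 3.3
```

Call:
{"fn": "carry_out", "kwargs": {"moves": [{"slide": [0, 0, -0.0006], "spin": 0}, {"slide": [0, 0, 0], "spin": 0}, {"slide": [0, 0, 0], "spin": 0}, {"slide": [0, 0, 0], "spin": 0}, {"slide": [0, 0, 0], "spin": 0}, {"slide": [0, 0, 0], "spin": 0}, {"slide": [0, 0, 0], "spin": 0}, {"slide": [0, 0, 0], "spin": 0}, {"slide": [0, 0, 0], "spin": 0}, {"slide": [0, 0, 0], "spin": 0}, {"slide": [0, 0, 0], "spin": 0}, {"slide": [0, 0, 0], "spin": 0}]}}

```text
t: 16.88
eef_pos: [434.1, -272.1, 42.0]
tcp_rot: [3.141, 0.0, 1.06]
ft_force: [-0.6, 0.4, 5.4]
opening: 0.003
grip_force: 2.6
```

Call:
{"fn": "carry_out", "kwargs": {"moves": [{"slide": [0, 0, 0], "spin": 0}, {"slide": [0, 0, 0], "spin": 0}, {"slide": [0, 0, 0], "spin": 0}]}}

```text
t: 17.13
eef_pos: [434.1, -272.1, 42.0]
tcp_rot: [3.141, 0.0, 1.06]
ft_force: [-0.9, 0.9, 5.0]
opening: 0.004
grip_force: 2.6
```

Call:
{"fn": "carry_out", "kwargs": {"moves": [{"slide": [0, 0, -0.01], "spin": 0}, {"slide": [0, 0, -0.03], "spin": 0}, {"slide": [0, 0, -0.08], "spin": 0}, {"slide": [0, 0, -0.08], "spin": 0}, {"slide": [0, 0, -0.08], "spin": 0}, {"slide": [0, 0, -0.08], "spin": 0}, {"slide": [0, 0, -0.08], "spin": 0}, {"slide": [0, 0, -0.08], "spin": 0}, {"slide": [0, 0, 0], "spin": 0}, {"slide": [0, 0, 0], "spin": 0}]}}

```text
t: 17.97
eef_pos: [434.3, -272.2, 251.3]
tcp_rot: [3.138, 0.001, 1.06]
ft_force: [-0.2, 0.2, -0.4]
opening: 0.002
grip_force: 0.0
```

```bash
python3 - <<'E'
from h import *
T,S=cam("top"),cam("side")
a=crop(T,330,200,200,180,2); b=crop(S,285,110,200,150,2)
cv2.imwrite("pics/j.png",np.hstack([a,np.vstack([b,np.zeros((60,400,3),np.uint8)])]))
s=state();print(s["t"],s["eef_pos"],s["ft_force"])
E
```

```text
18.0667 [ 433.67403742 -271.71409174  249.05438462] [ 0.06174069 -0.42286641 -0.25771613]
```

View pics/j.png

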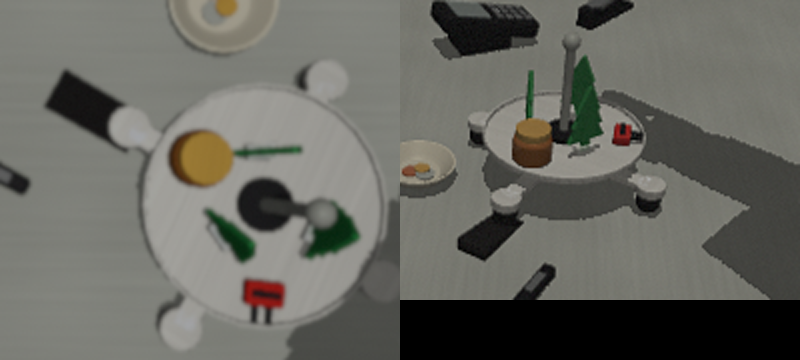

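```bash
python3 -c "
from cell import job_done; print(job_done())"
```

```text
the job is handed in; nothing more can be done
None
```

The job is handed in: the shim was pushed nose first under the short foot until snug at about 5.3 N and the display stood level, with no sign in the images that it slid; the pad above the far foot was then pressed for about 2.5 s at 5–8 N, slightly over the suggested 3–6 N at first, and nothing else was seen to move.

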